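Press a keyed sanding bobbin home in its drive hub

ROBOT

A 6-joint arm with a two-finger parallel gripper is mounted at the origin on the work surface. World frame = base frame: x ahead of the robot, y to its left, z up, the work surface at z = 0. Lengths are in m, angles in rad, forces in N, time in s.
With the tool pointing down it reaches from about 0.25 to 0.775 m from the base axis. Payload 4 kg.
Tool frame: the origin (TCP) lies between the finger pads; the fingertips stand 14 mm ahead of it and the grasp point (between the pads) lies 5 mm behind it (nose_length is the distance from the TCP to the fingertips, in m); z points along the fingers, y is the line along which they close (so a half turn about z gives the same grasp; the last joint's range is limited). The gripper opens to 94 mm and grips with 3 to 60 N. Pads are 16 mm wide; open, the fingers measure 119 mm over their backs; the gripper's body (75 mm by 177 mm) begins 78 mm behind the grasp point.
Start: joints at [-1.433, 0.087, 1.371, -0, 1.684, -0.103], TCP at [0.131, -0.534, 0.22] pointing down, gripper open.
Joint ranges: [-3.1, 3.1], [-0.76, 2.03], [0.27, 2.55], [-1.08, 4.22], [0.17, 2.65], [-2.57, 2.57]. Speed limits (rad/s): [2.79, 2.79, 3.14, 3.14, 3.14, 3.14].

INTERFACE

Orientations are given as [roll, pitch, yaw] about the fixed x, y, z axes, in that order (R = Rz(yaw) Ry(pitch) Rx(roll)).
In Python, from bench import * gives the robot as it stands.
- The arm moves only by the tool move_arm, never from a script. Its argument "steps" is one flat list of numbers, 7 for each row, row after row: the turn, a rotation vector about the world's x, y, z in rad, then the shift along the world's x, y, z in m, then the opening, from 0 (shut) to 1 (fully open). A call has 1 to 12 rows; each row is the pose to reach, as a shift and turn from the pose commanded when the call began; what a row does not reach only later rows make up. A row lasts 1/10 s, in which the tool goes at most 50 mm and 8.59 degrees, less where a joint would pass 70% of its speed; a pose out of reach is approached as far as the arm can. A call with a gripper value outside its range is refused whole. The fingers move at their own pace and stop on an object; the grip force is fixed at half the most. Time passes only in rows, so rows that repeat a pose let the fingers close. It gives the time, the measured TCP pose, the force, the opening and the grip force at its end, in the units of the state.
- get_obs(): the state, without advancing time (a new reading comes with each control period).
- snapshot(name): name is "scene" or "side" or "wrist"; returns (picture, depth): 384x512x3 uint8, red, green, blue; 384x512 float32, m along the optical axis (not along the pixel's ray), 0 where there is no reading.
- camera_model(name): a dict with "fx", "fy", "cx", "cy" (pixels), "rvec" (rotation vector, rad) and "tvec" (3), from world to camera coordinates, as OpenCV has them. Camera axes: x right, y down, z forward; pixel columns grow to the right and rows downward; lengths in m; the calibration is good to about 2 mm. A picture is of the moment at which its call begins: read the wrist's pose just before it. camera_model takes no time and is no camera call; for the wrist camera it gives the pose at the moment of the call.
- close_job(): hands the job in; it is judged then, once.
Trained networks look in the newest picture that a camera, given by its name, has taken for a name from the list of things; names that differ only in an ending like _2 or _b are one class to them, and where a whole thing is asked for, a point or a joint stands for the part that bears it (a point fixed in the world has none). Each returns a list of dicts, best first, with "score" (0 to 1); they miss things now and then, are a little off and sometimes report something else, mostly with a low value. They report only what shows in the picture. A call takes as long as a camera call. They do not tell look-alikes from the thing itself.
- silhouettes(camera, target): "pixels" (384x512 bool, what is visible of it) and "uv" ([column, row] in pixels, amid what is visible of it).
- spot_point(camera, target): "uv" ([column, row] in pixels: a listed point, or the origin of a listed thing).
The state is a dict: "time": time; "joint_positions": joint angles; "qvel": joint speeds; "joint_torque": joint torques, N m; "tool_pos": TCP position; "ee_rot": TCP orientation; "wrist_force": force on the tool from outside, world axes, zero at the start; "wrist_torque": the same for the moment, N m; "width": finger opening in m; "finger_force": force on a finger pad.
Only numpy, scipy, OpenCV 4.12 (cv2) and the standard library are available. Lean on these libraries where they do the work, as an engineer would, in place of code of your own. Each camera call takes 0.05 s, during which the arm holds its last target. There are 200 camera calls.

TASK

Take the slimmer of the two sanding bobbins out of its wooden rack block, set its shaft in the hub of the bench's sander drive, turn it until the key slips into the keyway, and push it fully home against the spring ejector, flange down on the hub. Finish while still holding the bobbin pressed home, so that a colleague can tighten the lock screw: do not let go. Leave the fat bobbin, the tape measure and the wood offcut where they are.

Things in the scene. Friction and masses are not known exactly. Their poses are not given: they have to be found in the camera images.
- bobbin_slim: The bobbin to fit: loose, upright in its rack block, 0.27 to 0.43 kg. Origin: centre of the shaft's lower tip; z up the shaft, x towards the key. Key: 7 mm wide, reaches 16 mm from the axis on +x, 14 to 34 mm above the tip. Aluminium flange: 48 mm diameter, 36 to 42 mm up, with a nose 8 mm wide reaching 33 mm from the axis right above the key, seen from above.
- bobbin_tip (a point): Centre of the slim bobbin's lower shaft tip (its body origin), same axes. The bare steel shaft is 20 mm in diameter, chamfered over its lowest 5 mm down to 13 mm.
- bobbin_grip (a point): Centre of the slim bobbin's reddish-brown abrasive drum, 76 mm above the tip, the height to grip. Drum: 38 mm diameter, 42 to 102 mm above the tip, round, so any finger direction will do; a grip of 25 to 40 N holds it. A nut on top ends 112 mm above the tip. The fat bobbin's drum is 60 mm in diameter.
- rack_slim: Fixed square wooden block, 90 x 90 x 50 mm high, in which the slim bobbin stands: the flange rests on the block's top, the shaft hangs 36 mm down in a plain round hole, 37 mm in diameter, in its centre. Origin: centre of its underside, on the bench; z up.
- drive: The sander drive, fixed, cannot turn: grey round deck plate, 160 mm diameter, 12 mm thick, with a grey tapering hub (62 mm diameter at its top) that has a bare steel top face. Origin: centre of the underside on the bench; z up, x towards the keyway: a slot 10 mm wide in the side of the bore, reaching 18 mm from the axis, as deep as the bore.
- hub_mouth (a point): Centre of the bore's mouth on the hub's top face, 75 mm above the bench; axes as drive. Bore 23 mm in diameter, open upward. With the key on the bare rim the shaft goes in only 14 mm; with key and keyway in line (within about 0.1 rad) it goes in 36 mm, till the flange sits on the hub's top face.
- ejector (a joint): Spring ejector, a steel disc in the bore, 24 mm below the mouth at rest. Value: how far it is pushed down, m; 0 at rest, 0.012 with the bobbin home. It pushes up with about 5.6 N at rest and 14 N when home, so a bobbin let go rises again about 12 mm.
- bobbin_fat: Bystander: the other bobbin, of the same make and length but with a drum 60 mm in diameter and flange 70 mm in diameter, standing in a like block. Origin and axes as for the slim one. The two blocks may stand either way round on the robot's left.
- tape: Bystander: a tape measure, 62 x 36 x 60 mm high, loose on the bench. Origin: centre of its underside.
- offcut: Bystander: a wood offcut, 45 x 130 x 22 mm high, loose on the bench. Origin: centre of its underside.
Not all that is in view belongs to the job. Leave any pink or purple look-alike of the rack_slim alone. Leave any turquoise look-alike of the bobbin_slim alone.

How it is judged:
By the outcome, as a careful person would: the job done as asked, in the order asked, and still so for the second after the job is handed in, while the arm keeps its last pose, push and grip.
It also fails if it takes over 48 s, if anything falls off the work surface, if the arm or the gripper's body presses on something with over 40 N, if the wrist force passes 120 N, or if a joint passes its speed limit or range.

## Working session

There is one attempt and no reset: what is moved stays moved. The work goes in short steps, Python scripts to look and compute and a tool call to move; the robot and the scene stay as the last step left them, time stands still between calls to the robot, and variables do not carry over. Pictures are saved under pics/ and viewed, at most 10 in all, crops included, and the job is handed in when it is done.

Besides the shell and the picture viewer there is one more tool, called after "Request:" as name(argument=value, ...) on one line, values as JSON. move_arm: Moves the arm, as the interface text tells. Its arguments: {"type":"object","properties":{"steps":{"type":"array"}},"required":["steps"]}

```bash
mkdir -p pics
cat > h.py <<'E'
from bench import *
import numpy as np, cv2
def cam(n):
    m=camera_model(n);R=cv2.Rodrigues(np.array(m["rvec"],float))[0];return m,R,np.array(m["tvec"],float).ravel()
def proj(n,P):
    m,R,t=cam(n);c=R@np.array(P,float)+t;return m["fx"]*c[0]/c[2]+m["cx"],m["fy"]*c[1]/c[2]+m["cy"]
def atz(n,uv,z,C=None):
    m,R,t=C or cam(n);d=R.T@np.array([(uv[0]-m["cx"])/m["fx"],(uv[1]-m["cy"])/m["fy"],1]);o=-R.T@t
    return o+d*(z-o[2])/d[2]
def cloud(n,D,C=None):
    m,R,t=C or cam(n);v,u=np.mgrid[:384,:512];c=np.stack([(u-m["cx"])/m["fx"]*D,(v-m["cy"])/m["fy"]*D,D],-1)
    return (c-t)@R
def save(f,p): cv2.imwrite("pics/"+f,cv2.cvtColor(p,cv2.COLOR_RGB2BGR))
E
python3 - <<'E'
from h import *
np.set_printoptions(precision=4,suppress=True)
a={}
for n in("scene","side"):
    p,D=snapshot(n);a[n]=p;W=cloud(n,D)
    np.savez(f"/tmp/{n}.npz",p=p,D=D,W=W)
    m,R,t=cam(n);print(n,"campos",-R.T@t)
    for k in("bobbin_slim","bobbin_fat","rack_slim","drive","tape","offcut"):
        for s in silhouettes(n,k):
            q=s["pixels"]&(D>0);print(n,k,round(s["score"],2),np.round(s["uv"]),np.median(W[q],0) if q.any() else None,W[q].max(0)[2] if q.any() else None)
    for k in("bobbin_tip","bobbin_grip","hub_mouth"):
        print(n,k,[(round(s["score"],2),np.round(s["uv"],1)) for s in spot_point(n,k)])
save("both.png",cv2.resize(np.vstack([a["scene"],a["side"]]),None,fx=.78,fy=.78,interpolation=cv2.INTER_AREA))
o=get_obs();print(o["time"],o["wrist_force"],o["ee_rot"])
E
```

```text
scene campos [1.0902 0.0884 0.5297]
scene bobbin_slim 0.85 [249. 222.] [0.6881 0.032  0.0758] 0.11322707127330288
scene bobbin_slim 0.31 [156. 185.] [ 0.5599 -0.1846  0.0135] 0.07704284602176943
scene bobbin_fat 0.77 [388. 148.] [0.4937 0.2941 0.0943] 0.12743365840021
scene rack_slim 0.96 [285. 196.] [0.5994 0.0933 0.0486] 0.0920101975008023
scene rack_slim 0.77 [373. 225.] [0.6526 0.2583 0.0484] 0.05305077369830667
scene rack_slim 0.69 [245. 147.] [ 0.4472 -0.0026  0.0477] 0.0520948889991589
scene drive 0.77 [152. 184.] [ 0.5599 -0.1845  0.0136] 0.07704284602176943
scene drive 0.64 [284. 171.] [0.577  0.0928 0.0913] 0.1279887175140853
scene tape 0.84 [333. 275.] [0.7777 0.1735 0.0553] 0.06247318442311409
scene tape 0.32 [285. 172.] [0.5765 0.0922 0.0919] 0.1279887175140853
scene offcut 0.64 [150. 271.] [ 0.7607 -0.1443  0.0216] 0.024438446944288244
scene bobbin_tip [(0.67, array([247.2, 244.4]))]
scene bobbin_grip [(0.93, array([250. , 214.2])), (0.67, array([283. , 169.9]))]
scene hub_mouth [(0.65, array([149.8, 159.5]))]
side campos [0.1948 0.6177 0.5184]
side bobbin_slim 0.79 [23
[... 242 characters left out ...]
5 0.1278 0.0421] 0.057669597227141565
side rack_slim 0.86 [169. 280.] [0.6213 0.2801 0.0483] 0.05288957622189201
side rack_slim 0.59 [363. 244.] [0.4058 0.0272 0.0465] 0.0525463297940146
side drive 0.68 [349. 184.] [ 0.5186 -0.1688  0.0143] 0.07709578025662639
side tape 0.86 [156. 227.] [0.7526 0.1867 0.0402] 0.06369533443651261
side offcut 0.83 [255. 171.] [ 0.7409 -0.1391  0.0215] 0.02496017352311317
side bobbin_tip [(0.97, array([237.1, 215.7])), (0.84, array([261.6, 246.6])), (0.59, array([157.8, 237.7])), (0.24, array([265.6, 211. ]))]
side bobbin_grip []
side hub_mouth [(0.91, array([348.7, 157.5])), (0.62, array([160.1, 236.7]))]
1.0 [-0.0328 -0.219  -0.2289] [ 3.1415 -0.      0.2408]
```

View pics/both.png

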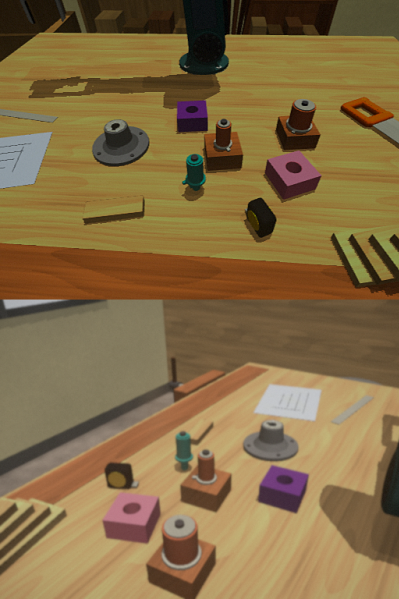

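The top picture is the scene camera and the bottom is the side camera. Things that could be taken for the slim bobbin, in scene pixels:
- The slim reddish drum in the brown block, at (285,172). This is my choice.
- The turquoise look-alike at (249,222), rejected.
- The fat bobbin at (388,148), rejected.

Pink (373,225) and purple (245,147) blocks are look-alikes of the rack. The drive is at (152,184).

Run:
```python
from h import *
from scipy.optimize import least_squares
np.set_printoptions(precision=4,suppress=True)
def circ(P,r=None):
    c=P.mean(0)
    f=(lambda x:np.hypot(*(P-x[:2]).T)-(x[2] if r is None else r))
    s=least_squares(f,[*c,.02],loss="soft_l1",f_scale=.001);return s.x,np.abs(s.fun).mean()
for n in("scene","side"):
    z=np.load(f"/tmp/{n}.npz");W=z["W"];D=z["D"]
    def sel(cx,cy,r,a,b): 
        q=(D>0)&(np.hypot(W[...,0]-cx,W[...,1]-cy)<r)&(W[...,2]>a)&(W[...,2]<b);return W[q]
    P=sel(.56,.095,.045,.062,.112);print(n,"drum",circ(P[:,:2],.019),len(P))
    P=sel(.56,.095,.05,.113,.14);print(n,"nut",P.mean(0),len(P))
    P=sel(.56,.095,.08,.045,.0535);print(n,"racktop",P.min(0),P.max(0),len(P)); print(cv2.minAreaRect((P[:,:2]*1000).astype(np.float32)))
    P=sel(.53,-.17,.12,.069,.09);print(n,"hubtop",(P.min(0)+P.max(0))/2,np.ptp(P,0),len(P)); print(circ(P[:,:2]))
    P=sel(.53,-.17,.12,.008,.016);print(n,"deck",cv2.minEnclosingCircle((P[:,:2]*1000).astype(np.float32)))
z=np.load("/tmp/scene.npz")["p"]; s=np.load("/tmp/side.npz")["p"]
c=[cv2.resize(x,(390,290),interpolation=cv2.INTER_CUBIC) for x in(z[140:220,240:348],z[140:220,100:208],s[180:260,212:320],s[130:210,296:404])]
save("crop.png",np.vstack([np.hstack(c[:2]),np.hstack(c[2:])]))
```

```text
scene drum (array([0.5617, 0.0921, 0.02  ]), np.float64(0.0005612723456557974)) 377
scene nut [0.5681 0.0918 0.1191] 210
scene racktop [0.5095 0.0412 0.045 ] [0.6149 0.1424 0.0534] 997
((562.0288696289062, 92.10354614257812), (94.21527099609375, 90.14021301269531), 9.235895156860352)
scene hubtop [ 0.5349 -0.197   0.073 ] [0.0629 0.0609 0.008 ] 423
(array([ 0.5379, -0.1962,  0.0236]), np.float64(0.004681202950612042))
scene deck ((534.3612060546875, -196.4013214111328), 80.85530853271484)
side drum (array([0.5624, 0.0926, 0.02  ]), np.float64(0.0006881514469111526)) 493
side nut [0.5583 0.0985 0.1191] 236
side racktop [0.5095 0.0415 0.045 ] [0.6132 0.1451 0.0535] 1131
((561.67138671875, 93.64354705810547), (90.7913818359375, 93.21916198730469), 9.5233793258667)
side hubtop [ 0.5335 -0.1954  0.0731] [0.0629 0.0615 0.008 ] 316
(array([ 0.5317, -0.1923,  0.0235]), np.float64(0.0046671290950745315))
side deck ((532.7990112304688, -194.93878173828125), 80.83724975585938)
```

View pics/crop.png

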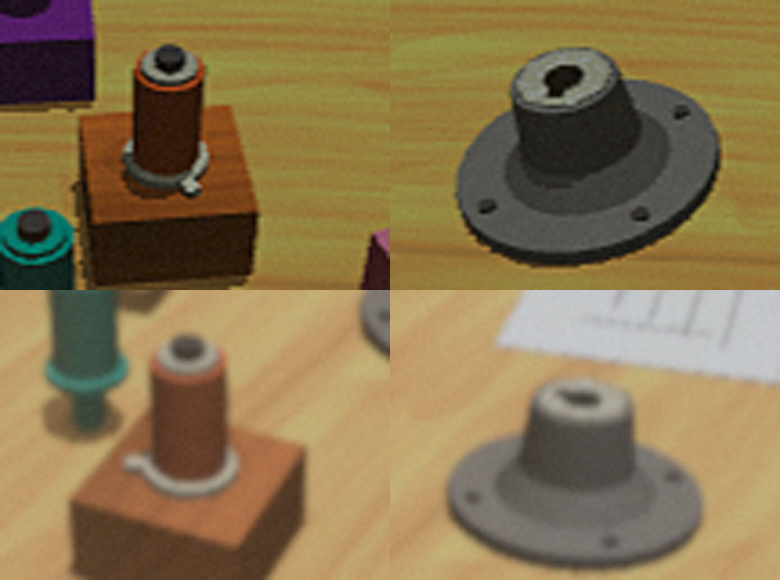

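The crop confirms the slim reddish bobbin. Its nose points towards the scene camera, at about scene pixel (293,192). The keyway in the hub opens towards about (145,165).

Run:
```python
from h import *
np.set_printoptions(precision=4,suppress=True)
b=np.array([.562,.0924]);h=np.array([.534,-.1958])
for n in("scene","side"):
    z=np.load(f"/tmp/{n}.npz");p=z["p"].astype(int);W=z["W"]
    hsv=cv2.cvtColor(z["p"],cv2.COLOR_RGB2HSV)
    # flange: bright, unsaturated near bobbin at z .05-.06
    q=(np.hypot(W[...,0]-b[0],W[...,1]-b[1])<.045)&(W[...,2]<.062)&(W[...,2]>.046)&(hsv[...,1]<90)
    v,u=np.nonzero(q);X=np.array([atz(n,(i,j),.055)[:2]-b for i,j in zip(u,v)])
    r=np.hypot(*X.T);k=(r>.027)&(r<.036);print(n,"nose",len(X),k.sum(),X[k].mean(0),np.arctan2(*X[k].mean(0)[::-1]))
    # bore: dark pixels on hub top
    q=np.zeros((384,512),bool);V=hsv[...,2]
    vv,uu=np.mgrid[:384,:512];c=proj(n,[*h,.075])
    L=[]
    for j in range(int(c[1])-20,int(c[1])+20):
        for i in range(int(c[0])-20,int(c[0])+20):
            x=atz(n,(i,j),.075)[:2]-h
            if np.hypot(*x)<.024:L.append((*x,V[j,i]))
    L=np.array(L);th=(L[:,2].max()+L[:,2].min())*.5
    d=L[L[:,2]<th];rr=np.hypot(*d[:,:2].T);print("bore c",d.mean(0),len(d),"far",[(np.round(np.arctan2(y,x),2),round(r*1e3)) for (x,y,_),r in zip(d,rr) if r>.0135])
m,R,t=cam("wrist");o=get_obs();print("wristcam",-R.T@t-o["tool_pos"],R[2],m["fx"],o["tool_pos"],o["time"])
```

```text
scene nose 121 16 [0.0267 0.0098] 0.35242227386470903
bore c [ 0.0025 -0.0026 31.3973] 73 far [(np.float64(-2.36), 14), (np.float64(-2.01), 14), (np.float64(-1.76), 14), (np.float64(-1.28), 14), (np.float64(-0.44), 15), (np.float64(-0.31), 14), (np.float64(-0.16), 14), (np.float64(-0.41), 19), (np.float64(-0.31), 18), (np.float64(-0.19), 17), (np.float64(-0.07), 17), (np.float64(0.06), 17), (np.float64(0.85), 23), (np.float64(0.65), 24)]
side nose 178 30 [0.0069 0.0199] 1.2396349528754456Traceback (most recent call last):
  File "<stdin>", line 17, in <module>
  File "h.py", line 8, in atz
    m,R,t=C or cam(n);d=R.T@np.array([(uv[0]-m["cx"])/m["fx"],(uv[1]-m["cy"])/m["fy"],1]);o=-R.T@t
               ~~~^^^
  File "h.py", line 4, in cam
    m=camera_model(n);R=cv2.Rodrigues(np.array(m["rvec"],float))[0];return m,R,np.array(m["tvec"],float).ravel()
ValueError: time passes only in moves, steps and waits
```

Run:
```python
from h import *
np.set_printoptions(precision=4,suppress=True)
m,R,t=cam("wrist");o=get_obs();print("wristcam",-R.T@t-o["tool_pos"],R,m["fx"],o["tool_pos"],o["ee_rot"],o["time"])
```

```text
wristcam [0.0672 0.0167 0.1657] [[ 0.2386 -0.9711  0.0004]
 [-0.9427 -0.2315  0.2402]
 [-0.2332 -0.0577 -0.9707]] 293.03890027172656 [ 0.1312 -0.5342  0.2195] [ 3.1415 -0.      0.2408] 1.0
```

Request:
move_arm(steps=[0,0,0,0.037,0.031,0,1,0,0,0,0.074,0.062,0,1,0,0,0,0.111,0.093,0,1,0,0,0,0.148,0.124,0,1,0,0,0,0.185,0.155,0,1,0,0,0,0.222,0.186,0,1,0,0,0,0.259,0.217,0,1,0,0,0,0.296,0.248,0,1,0,0,0,0.333,0.279,0,1,0,0,0,0.37,0.31,0,1,0,0,0,0.403,0.338,0,1,0,0,0,0.403,0.338,0,1])

```text
time: 2.2
tool_pos: [0.5371, -0.1923, 0.2188]
ee_rot: [-3.14, -0.001, 0.248]
wrist_force: [-0.2, -0.5, 0.1]
width: 0.0941
finger_force: 0.0
```

```bash
cat > rect.py <<'E'
from h import *
def rect(n,p,c,z,half=.05,N=400):
    """top-down orthographic view of plane z around c; col=+x dir right, row down=-y"""
    C=cam(n);m,R,t=C
    g=np.linspace(-half,half,N);X,Y=np.meshgrid(c[0]+g,c[1]-g)
    P=np.stack([X,Y,np.full_like(X,z)],-1)@R.T+t
    u=(P[...,0]/P[...,2]*m["fx"]+m["cx"]).astype(np.float32);v=(P[...,1]/P[...,2]*m["fy"]+m["cy"]).astype(np.float32)
    return cv2.remap(p,u,v,cv2.INTER_CUBIC)
E
python3 - <<'E'
from rect import *
np.set_printoptions(precision=4,suppress=True)
o=get_obs();print(o["tool_pos"],o["ee_rot"],o["time"])
C=cam("wrist");p,D=snapshot("wrist");np.savez("/tmp/w1.npz",p=p,D=D,W=cloud("wrist",D,C))
r=rect("wrist",p,(.534,-.196),.075)
save("hub.png",np.hstack([cv2.resize(p,(400,300)),r[50:350]]))
for s in spot_point("wrist","hub_mouth"):print(s["score"],s["uv"],atz("wrist",s["uv"],.075,C))
W=cloud("wrist",D,C);q=(D>0)&(W[...,2]>.0725)&(W[...,2]<.079)&(np.hypot(W[...,0]-.534,W[...,1]+.196)<.05)
P=(W[q][:,:2]*1000).astype(np.float32);print(np.median(W[q][:,2]),cv2.minEnclosingCircle(P),cv2.minAreaRect(P))
E
```

```text
[ 0.5371 -0.1923  0.2188] [-3.1399 -0.0011  0.2475] 2.2
0.66 [258.6, 189.6] [ 0.5327 -0.2003  0.075 ]
0.07524673327220828 ((533.7081909179688, -198.718017578125), 31.150869369506836) ((533.6588134765625, -198.72552490234375), (61.4173583984375, 60.301700592041016), 15.992680549621582)
```

View pics/hub.png

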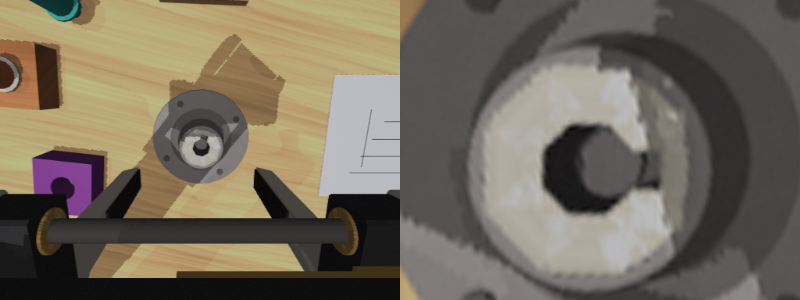

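The wrist picture shows the hub in its middle at about (201,135). In the straightened view on the right, the bore is centred near (589,169) and the slot points to the right, at roughly 0 rad in the world.

Request:
move_arm(steps=[0,0,0,0.004,0.042,0,1,0,0,0,0.008,0.084,0,1,0,0,0,0.012,0.126,0,1,0,0,0,0.016,0.168,0,1,0,0,0,0.02,0.21,0,1,0,0,0,0.024,0.252,0,1,0,0,0,0.028,0.288,0,1,0,0,0,0.028,0.288,0,1,0,0,0,0.028,0.288,0,1,0,0,0,0.028,0.288,0,1])

```text
time: 3.3
tool_pos: [0.562, 0.0898, 0.2196]
ee_rot: [3.141, 0.0, 0.238]
wrist_force: [0.2, -0.1, 0.0]
width: 0.0939
finger_force: 0.0
```

Run:
```python
from rect import *
np.set_printoptions(precision=4,suppress=True)
z=np.load("/tmp/w1.npz");D=z["D"];W=z["W"]
# bore+slot by depth in first wrist picture
q=(D>0)&(np.hypot(W[...,0]-.533,W[...,1]+.199)<.02)
print("hub z hist",np.histogram(W[q][:,2],bins=[-.01,.03,.045,.055,.065,.07,.0725,.079]))
o=get_obs();print(o["tool_pos"],o["ee_rot"],o["time"],o["wrist_force"])
C=cam("wrist");p,D=snapshot("wrist");W=cloud("wrist",D,C);np.savez("/tmp/w2.npz",p=p,D=D,W=W)
q=(D>0)&(np.hypot(W[...,0]-.562,W[...,1]-.0925)<.03)
for a,b in((.123,.13),(.112,.121)):
    s=q&(W[...,2]>a)&(W[...,2]<b);P=(W[s][:,:2]*1000).astype(np.float32);print(a,len(P),np.median(W[s],0),cv2.minEnclosingCircle(P))
for k in("bobbin_grip","bobbin_tip"):
  for s in spot_point("wrist",k):print(k,s["score"],s["uv"],atz("wrist",s["uv"],.09 if k[-1]=="p" else .014,C))
save("bob.png",np.hstack([cv2.resize(p,(400,300)),rect("wrist",p,(.562,.0925),.056)[50:350]]))
```

```text
hub z hist (array([ 34,  34, 228,  56,  33,  11, 636]), array([-0.01  ,  0.03  ,  0.045 ,  0.055 ,  0.065 ,  0.07  ,  0.0725,
        0.079 ]))
[0.562  0.0898 0.2196] [3.1407 0.0002 0.2383] 3.3 [ 0.1512 -0.1062  0.0415]
0.123 232 [0.5623 0.0918 0.1265] ((562.1314697265625, 91.6314926147461), 7.874361515045166)
0.112 960 [0.5651 0.0925 0.1187] ((562.0932006835938, 91.6820297241211), 18.857622146606445)
bobbin_grip 0.74 [248.7, 188.3] [0.5597 0.0929 0.09  ]
bobbin_grip 0.73 [335.6, 88.9] [0.6744 0.0349 0.09  ]
```

View pics/bob.png

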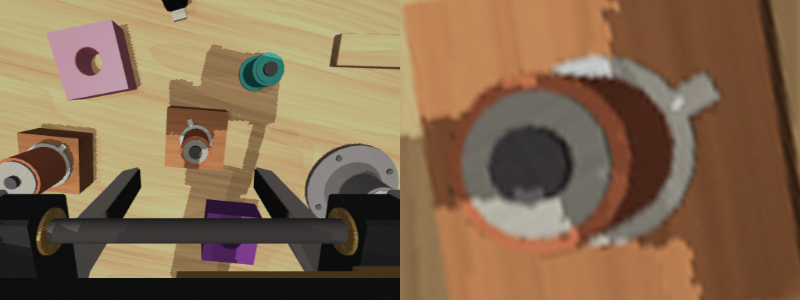

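The wrist view shows the slim bobbin at (195,150) in its brown block, with its nose pointing up and to the right. In the straightened view the nose tip is at (708,84), about 0.55 rad from world x. The turquoise look-alike is at (262,72) and the fat bobbin at (20,170), and both are clear of the fingers.

Request:
move_arm(steps=[0,0,0,0,0,-0.035,1,0,0,0,0,0,-0.07,1,0,0,0,0,0,-0.1,1,0,0,0,0,0,-0.12,1,0,0,0,0,0,-0.134,1,0,0,0,0,0,-0.134,1,0,0,0,0,0,-0.134,1])

```text
time: 4.15
tool_pos: [0.5627, 0.0915, 0.0863]
ee_rot: [3.141, -0.001, 0.24]
wrist_force: [0.2, 0.6, 0.4]
width: 0.0932
finger_force: 0.0
```

Run:
```python
from h import *
from scipy.optimize import minimize
np.set_printoptions(precision=4,suppress=True)
o=get_obs();print(o["tool_pos"],o["ee_rot"],o["time"])
d=atz("scene",(293.2,191.6),.055)[:2]-[.562,.092];print("scene nose",d,np.arctan2(d[1],d[0]))
# keyway fit: steel-top mask (depth at z~.075) within r<22mm, model hole = disc 11.5 + slot
z=np.load("/tmp/w1.npz");D=z["D"];W=z["W"]
m,R,t=None,None,None
def fit(n,W,D,c0):
    q=(D>0)&(np.hypot(W[...,0]-c0[0],W[...,1]-c0[1])<.024)&(W[...,2]>.0725)&(W[...,2]<.079)
    # use solid points: penalise solid points falling in hole
    S=W[q][:,:2]
    best=[]
    for cx in np.arange(-.004,.0041,.0005):
      for cy in np.arange(-.004,.0041,.0005):
        X=S-np.array(c0)-[cx,cy];r=np.hypot(*X.T);base=(r<.0115).sum()
        # prefer max number of ring points 11.5..28 minus inside
        for a in np.arange(-.6,.61,.05):
            u=X@[np.cos(a),np.sin(a)];v=X@[-np.sin(a),np.cos(a)]
            ins=base+((u>0)&(u<.018)&(np.abs(v)<.005)&(r>=.0115)).sum()
            best.append((ins,cx,cy,a))
    best=np.array(best);k=best[best[:,0]<=best[:,0].min()+1];print(n,len(S),k.min(0),k.max(0),k.mean(0))
fit("wrist",W,D,(.533,-.199))
for n in("scene","side"):
    y=np.load(f"/tmp/{n}.npz");fit(n,y["W"],y["D"],(.5335,-.196))
```

```text
[0.5627 0.0915 0.0863] [ 3.1412 -0.0012  0.2402] 4.15
scene nose [0.0267 0.0153] 0.5200135191845048
wrist 1101 [9.     0.0005 0.     0.    ] [10.      0.0005  0.      0.05  ] [9.5    0.0005 0.     0.025 ]
scene 201 [ 5.      0.0005 -0.0025 -0.25  ] [ 6.     0.002 -0.001  0.25 ] [ 5.7273  0.0012 -0.0016  0.0061]
side 137 [ 4.     -0.0025 -0.0015 -0.15  ] [5.    0.    0.001 0.4  ] [ 4.8824 -0.0012 -0.0009  0.0804]
```

Nose is at about 0.54 rad and keyway at about 0.02 rad, so the bobbin must turn about -0.52. Closing now.

Request:
move_arm(steps=[0,0,0,0,0,0,0,0,0,0,0,0,0,0,0,0,0,0,0,0,0,0,0,0,0,0,0,0,0,0,0,0,0,0,0,0,0,0,0,0,0,0,0,0,0,0,0,0,0])

```text
time: 4.85
tool_pos: [0.5621, 0.0919, 0.0855]
ee_rot: [3.142, 0.0, 0.241]
wrist_force: [0.1, 0.4, -0.3]
width: 0.0413
finger_force: 0.0
```

Request:
move_arm(steps=[0,0,0,0,0,0,0,0,0,0,0,0,0,0,0,0,0,0,0,0,0,0,0,0,0,0,0,0])

```text
time: 5.25
tool_pos: [0.5621, 0.0919, 0.0855]
ee_rot: [3.142, 0.0, 0.241]
wrist_force: [-0.7, 0.7, 1.0]
width: 0.0374
finger_force: 30.0
```

Request:
move_arm(steps=[0,0,0,0,0,0.01,0,0,0,0,0,0,0.03,0,0,0,0,0,0,0.06,0,0,0,0,0,0,0.09,0,0,0,0,0,0,0.1,0,0,0,0,0,0,0.1,0,0,0,0,0,0,0.1,0])

```text
time: 5.95
tool_pos: [0.5614, 0.0918, 0.184]
ee_rot: [-3.141, 0.002, 0.241]
wrist_force: [0.4, 0.2, -2.4]
width: 0.0378
finger_force: 30.0
```

Run:
```python
from rect import *
np.set_printoptions(precision=4,suppress=True)
o=get_obs();print(o["tool_pos"],o["ee_rot"],o["time"],o["wrist_force"],o["width"])
tz=o["tool_pos"][2]; dz=tz-.0855
C=cam("wrist");p,D=snapshot("wrist");W=cloud("wrist",D,C)
q=(D>0)&(np.hypot(W[...,0]-.562,W[...,1]-.092)<.03)
for a,b in((.1225,.13),(.112,.121)):
    s=q&(W[...,2]>a+dz)&(W[...,2]<b+dz);P=(W[s][:,:2]*1000).astype(np.float32);print(a,len(P),np.median(W[s],0),len(P) and cv2.minEnclosingCircle(P))
r=rect("wrist",p,(.562,.092),.056+dz)[50:350]
s,_=snapshot("scene")
save("held.png",np.hstack([r,cv2.resize(s[100:220,220:380],(400,300),interpolation=cv2.INTER_CUBIC)]))
```

```text
[0.5614 0.0918 0.184 ] [-3.1412  0.0025  0.2408] 5.95 [ 0.3573  0.247  -2.4477] 0.037846553415057965
0.1225 1214 [0.5647 0.0925 0.2248] ((570.4337158203125, 94.06753540039062), 28.696298599243164)
0.112 3155 [0.5687 0.095  0.2169] ((570.6443481445312, 94.12583923339844), 28.630300521850586)
```

View pics/held.png

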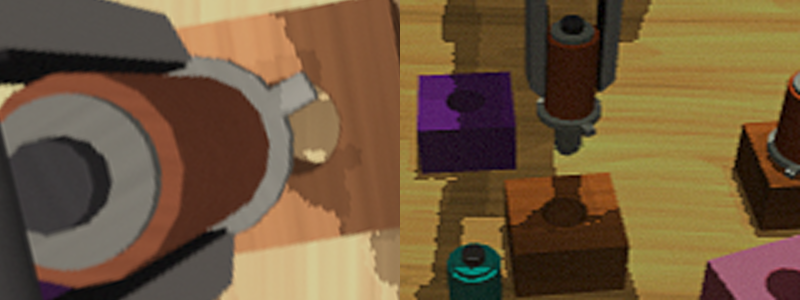

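The bobbin is held upright. In the wrist view its nose is at (308,90), about 0.5 rad, and the scene view shows it clear of the block. Next I carry it over the hub and turn it by -0.5.

Request:
move_arm(steps=[0,0,-0.05,-0.003,-0.03,0,0,0,0,-0.12,-0.007,-0.07,0,0,0,0,-0.19,-0.011,-0.11,0,0,0,0,-0.26,-0.015,-0.15,0,0,0,0,-0.33,-0.019,-0.19,0,0,0,0,-0.4,-0.023,-0.23,0,0,0,0,-0.46,-0.026,-0.265,0,0,0,0,-0.5,-0.029,-0.29,0,0,0,0,-0.5,-0.029,-0.29,0,0,0,0,-0.5,-0.029,-0.29,0,0,0,0,-0.5,-0.029,-0.29,0,0,0,0,-0.5,-0.029,-0.29,0])

```text
validation failed for argument at $.st...
```

Run:
```python
from rect import *
np.set_printoptions(precision=4,suppress=True)
o=get_obs();print(o["tool_pos"],o["ee_rot"],o["time"],o["wrist_force"],o["width"])
tz=o["tool_pos"][2]; dz=tz-.0855
p,D=snapshot("wrist")
a=rect("wrist",p,(.5335,-.198),.056+dz)[50:350];b=rect("wrist",p,(.5335,-.198),.075)[50:350]
s,_=snapshot("scene");y,_=snapshot("side")
f=lambda i:cv2.resize(i,(400,300),interpolation=cv2.INTER_CUBIC)
save("over.png",np.vstack([np.hstack([a,b]),np.hstack([f(s[90:210,90:250]),f(y[80:200,270:430])])]))
```

```text
[0.561  0.0918 0.183 ] [-3.1409  0.0044  0.2407] 6.05 [-0.675  -0.5728 -3.0489] 0.037295062783025135
```

View pics/over.png

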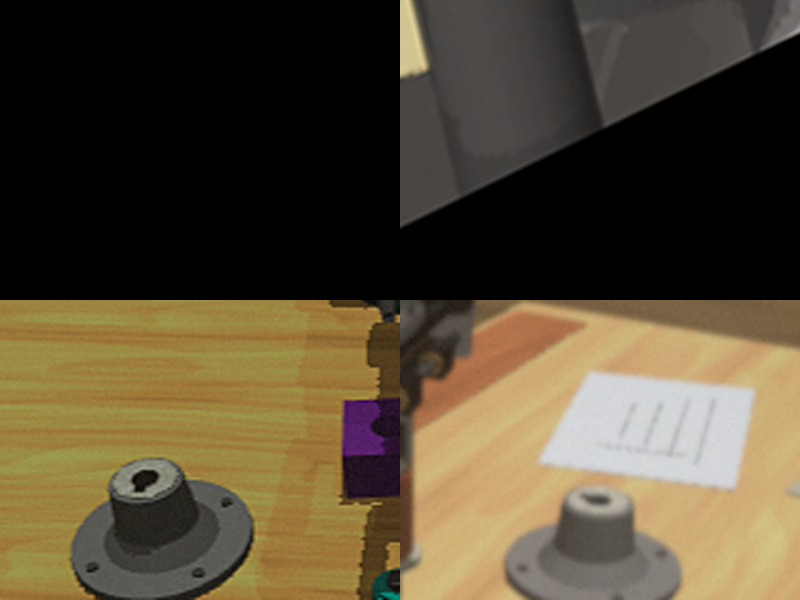

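The move was refused, so the arm still stands over the rack. The picture only shows an empty hub, with its keyway facing the scene camera. I'll send it again in a shorter form.

Request:
move_arm(steps=[0.0,0.0,-0.06,-0.004,-0.04,0.0,0.0,0.0,0.0,-0.13,-0.008,-0.08,0.0,0.0,0.0,0.0,-0.2,-0.012,-0.12,0.0,0.0,0.0,0.0,-0.27,-0.016,-0.16,0.0,0.0,0.0,0.0,-0.34,-0.02,-0.2,0.0,0.0,0.0,0.0,-0.41,-0.024,-0.24,0.0,0.0,0.0,0.0,-0.46,-0.027,-0.27,0.0,0.0,0.0,0.0,-0.5,-0.029,-0.29,0.0,0.0,0.0,0.0,-0.5,-0.029,-0.29,0.0,0.0,0.0,0.0,-0.5,-0.029,-0.29,0.0,0.0])

```text
time: 7.2
tool_pos: [0.5329, -0.198, 0.1848]
ee_rot: [-3.141, 0.001, -0.26]
wrist_force: [0.2, -0.8, -2.8]
width: 0.0378
finger_force: 30.0
```

Run:
```python
from rect import *
np.set_printoptions(precision=4,suppress=True)
o=get_obs();print(o["tool_pos"],o["ee_rot"],o["time"],o["wrist_force"],o["width"])
tz=o["tool_pos"][2]; dz=tz-.0855
p,D=snapshot("wrist")
a=rect("wrist",p,(.5335,-.198),.056+dz)[50:350];b=rect("wrist",p,(.5335,-.198),.075)[50:350]
s,_=snapshot("scene");y,_=snapshot("side")
f=lambda i:cv2.resize(i,(400,300),interpolation=cv2.INTER_CUBIC)
save("over2.png",np.vstack([np.hstack([a,b]),np.hstack([f(s[90:210,90:250]),f(y[80:200,270:430])])]))
```

```text
[ 0.5329 -0.198   0.1848] [-3.1406  0.0013 -0.2595] 7.2 [ 0.1855 -0.7515 -2.7888] 0.037758471088289704
```

View pics/over2.png

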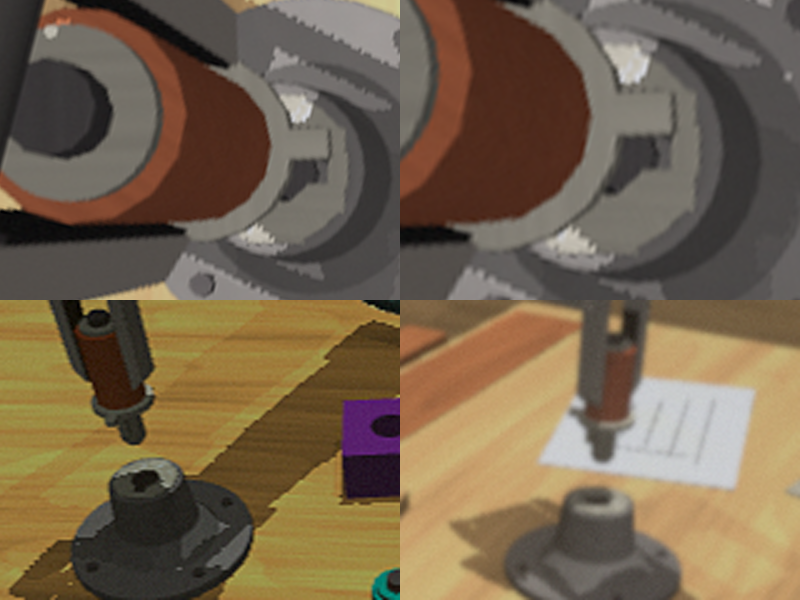

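In the top-right view (hub plane) the nose at (650,113) points at the slot near (650,150), so the two are nearly in line and the bobbin sits over the hub. I'll lower it partway and watch the forces.

Request:
move_arm(steps=[0.0,0.0,0.0,0.0,0.0,-0.015,0.0,0.0,0.0,0.0,0.0,0.0,-0.03,0.0,0.0,0.0,0.0,0.0,0.0,-0.037,0.0,0.0,0.0,0.0,0.0,0.0,-0.041,0.0,0.0,0.0,0.0,0.0,0.0,-0.045,0.0,0.0,0.0,0.0,0.0,0.0,-0.049,0.0,0.0,0.0,0.0,0.0,0.0,-0.049,0.0])

```text
time: 8.05
tool_pos: [0.533, -0.1981, 0.1361]
ee_rot: [-3.142, 0.001, -0.259]
wrist_force: [-0.5, -0.2, -3.7]
width: 0.0376
finger_force: 30.0
```

Request:
move_arm(steps=[0.0,0.0,0.0,0.0,0.0,-0.002,0.0,0.0,0.0,0.0,0.0,0.0,-0.004,0.0,0.0,0.0,0.0,0.0,0.0,-0.006,0.0,0.0,0.0,0.0,0.0,0.0,-0.008,0.0,0.0,0.0,0.0,0.0,0.0,-0.008,0.0])

```text
time: 8.55
tool_pos: [0.5329, -0.1981, 0.1281]
ee_rot: [-3.142, 0.001, -0.259]
wrist_force: [0.4, -0.9, -3.4]
width: 0.0375
finger_force: 30.0
```

The key is already in the keyway: the shaft is 18 mm in with no added force.

Request:
move_arm(steps=[0.0,0.0,0.0,0.0,0.0,-0.003,0.0,0.0,0.0,0.0,0.0,0.0,-0.006,0.0,0.0,0.0,0.0,0.0,0.0,-0.009,0.0,0.0,0.0,0.0,0.0,0.0,-0.012,0.0,0.0,0.0,0.0,0.0,0.0,-0.015,0.0,0.0,0.0,0.0,0.0,0.0,-0.017,0.0,0.0,0.0,0.0,0.0,0.0,-0.017,0.0])

```text
time: 9.25
tool_pos: [0.5335, -0.1983, 0.1137]
ee_rot: [3.141, -0.002, -0.259]
wrist_force: [-3.7, 0.5, 9.0]
width: 0.0377
finger_force: 30.0
```

Request:
move_arm(steps=[0.0,0.0,0.0,0.0,0.0,-0.001,0.0,0.0,0.0,0.0,0.0,0.0,-0.002,0.0,0.0,0.0,0.0,0.0,0.0,-0.003,0.0,0.0,0.0,0.0,0.0,0.0,-0.004,0.0,0.0,0.0,0.0,0.0,0.0,-0.004,0.0,0.0,0.0,0.0,0.0,0.0,-0.004,0.0])

```text
time: 9.85
tool_pos: [0.5335, -0.1982, 0.1107]
ee_rot: [3.141, -0.002, -0.259]
wrist_force: [-3.8, 1.9, 9.0]
width: 0.0376
finger_force: 30.0
```

Request:
move_arm(steps=[0.0,0.0,0.0,0.0,0.0,-0.001,0.0,0.0,0.0,0.0,0.0,0.0,-0.002,0.0,0.0,0.0,0.0,0.0,0.0,-0.003,0.0,0.0,0.0,0.0,0.0,0.0,-0.003,0.0,0.0,0.0,0.0,0.0,0.0,-0.003,0.0])

```text
time: 10.35
tool_pos: [0.5336, -0.1983, 0.1104]
ee_rot: [3.141, -0.004, -0.259]
wrist_force: [-7.8, 2.8, 19.5]
width: 0.0378
finger_force: 30.0
```

Run:
```python
from rect import *
np.set_printoptions(precision=4,suppress=True)
o=get_obs();print(o["tool_pos"],o["time"],o["wrist_force"],o["wrist_torque"])
p,D=snapshot("wrist")
s,Ds=snapshot("scene");y,Dy=snapshot("side")
for n,d in(("wrist",D),("scene",Ds),("side",Dy)):
    W=cloud(n,d);q=(d>0)&(np.hypot(W[...,0]-.5335,W[...,1]+.198)<.0065)&(W[...,2]>.13);print(n,"nut top z",np.percentile(W[q][:,2],[10,50,90]) if q.any() else None)
f=lambda i:cv2.resize(i,(400,300),interpolation=cv2.INTER_CUBIC)
save("home.png",np.vstack([np.hstack([f(p[100:292,128:384]),rect("wrist",p,(.5335,-.198),.081)[50:350]]),np.hstack([f(s[120:192,105:201]),f(y[115:187,302:398])])]))
```

```text
[ 0.5336 -0.1983  0.1104] 10.35 [-7.7731  2.7792 19.5457] [ 0.871   1.7184 -0.0472]
wrist nut top z [0.1509 0.1516 0.1522]
scene nut top z [0.1498 0.1505 0.1517]
side nut top z [0.1499 0.1507 0.1514]
```

View pics/home.png

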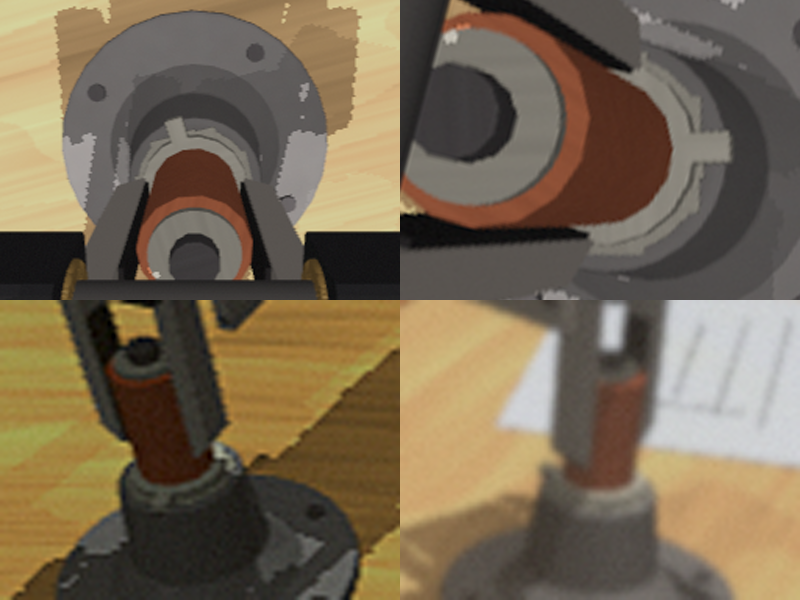

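The flange sits flat on the hub in every view, with the nose at (710,147) over the keyway. The nut's top is at z = 0.151, which is the home height. Force rose sharply over the last 0.3 mm, so it is seated. I'll hold still briefly to check it is steady.

Request:
move_arm(steps=[0.0,0.0,0.0,0.0,0.0,-0.0005,0.0,0.0,0.0,0.0,0.0,0.0,-0.0005,0.0,0.0,0.0,0.0,0.0,0.0,-0.0005,0.0,0.0,0.0,0.0,0.0,0.0,-0.0005,0.0,0.0,0.0,0.0,0.0,0.0,-0.0005,0.0,0.0,0.0,0.0,0.0,0.0,-0.0005,0.0])

```text
time: 11.1
tool_pos: [0.5336, -0.1983, 0.1104]
ee_rot: [3.141, -0.004, -0.259]
wrist_force: [-8.0, 4.2, 21.2]
width: 0.0374
finger_force: 30.0
```

```bash
python3 -c "
from bench import *
print(close_job())"
```

```text
the job is handed in; nothing more can be done
None
```

The slim bobbin is in the sander drive's hub, key in keyway and flange down on the hub. The gripper is still holding it pressed home at about 21 N, and the job was handed in at about 11 s of the 48 s allowed.

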